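# Pop the blue bin lid open

## Task

The loose bolts are to go back into the blue-lidded flip-top bin on top of the drawer cabinet, so open it for them: with closed fingertips press the white dot of the blue lid gently down to its stop, once, then back off so that the lid pops up by itself. Watch it stand open, untouched, for a full second before you finish. Do not push it shut again, and leave the yellow and white lids, the drawers and the loose things around as they are.

Things in the scene. Friction and masses are not known exactly. Their poses are not given: they have to be found in the camera images.
- blue_lid (a joint): hinge angle of the blue lid (rad): about 0.015 latched and level, negative pressed in (stop at -0.08), +0.75 at the open stop. Sprung open; a push-push latch under its front holds it. Pressing the dot down to the stop, 6 mm at 3 to 5 N, frees it; as the finger rises the lid follows and swings open in half a second. Under 5 mm leaves it latched; pushing the open lid to the stop latches it again
- blue_press (a point): centre of the white dot (20 mm across) on top of the blue lid, 68 mm from the hinge, 12 mm from the free front edge, on the centre line, about 167 mm above the board when latched. The lid is a plastic plate, 80 mm front to back, 69 wide, 4 thick, set flush between the grey side walls of its bin. Local x points from the front edge to the hinge, z out of the top face
- blue_hinge (a point): a point on the hinge line of the blue lid, midway across, at the back of the bin (the far side from the cabinet's drawer fronts); the open lid leans up and back over it, its front edge then about 55 mm above the bin
- blue_pin (a joint): sideways slide (m) of the little follower pin inside the blue bin's latch housing, hidden under the lid, not to be handled: near 0 when latched, it goes to +0.006 while the lid is pressed open, back near 0 as the lid pops, and to about -0.006 only while an open lid is being pushed shut
- yellow_lid (a joint): hinge angle of the yellow lid (rad), a second shut bin with the very same latch, about 0.015 when latched: leave it shut
- yellow_press (a point): centre of the white dot on the yellow lid, as for the blue one
- white_lid (a joint): hinge angle of the white lid (rad) of the third bin: it already stands half lifted (0.35 to 0.7) and rests wherever it is put: leave it
- white_edge (a point): middle of the free front edge of the half-lifted white lid, up to 51 mm above the other lids' tops
- cabinet: grey plastic drawer cabinet with six small clear drawers, 125 deep x 274 wide x 105 mm high, standing still; origin at the centre of its underside, local -x is the drawer front, y along its width. Three grey flip-top bins (92 deep x 80 wide x 62 mm high) sit side by side on it, 86 mm apart, in any order, lids hinged at the back
- drawer_pull (a point): pull lip of the one drawer (top row, at the +y end) that may stand a little open
- ratchet: chrome ratchet, 205 x 34 x 34 mm, lying behind the cabinet; origin at mid-length on the board
- glasses_case: orange hard case for safety glasses, 160 x 68 x 50 mm, at one end of the cabinet; origin at the centre of its underside
- sprayer: green plastic sprayer head, about 105 x 115 x 29 mm, lying on its side at the other end of the cabinet; origin on the board under the body
- spoon_rest: white ceramic spoon rest, round dish 108 mm across and 20 mm high with a 66 mm handle trough, in front of the cabinet; origin under the dish's centre
- bolt1: steel hex bolt, 39 mm long, lying in the spoon rest; origin near the underside of its head
- bolt2: another such bolt
- bolt3: another such bolt

How it is judged:
By the outcome, as a careful person would: the job done as asked, in the order asked, and still so for the second after the job is handed in, with the robot touching nothing.
It also fails if it takes over 32 s, if anything falls off the work surface, if the arm or the gripper's body presses on something with over 40 N, if the wrist force passes 120 N, or if a joint passes its speed limit or range.

## Robot

A 6-joint arm with a two-finger parallel gripper is mounted at the origin on the work surface. World frame = base frame: x ahead of the robot, y to its left, z up, the work surface at z = 0. Lengths are in m, angles in degrees, forces in N, time in s.
With the tool pointing down it reaches from about 0.4 to 0.825 m from the base axis. Payload 7 kg.
Tool frame: the origin (TCP) lies on the centre line of the jaws, within the pads' length; the fingertips stand 19 mm ahead of it and the grasp point (between the pads) is the TCP; z points along the fingers, y is the line along which they close (so a half turn about z gives the same grasp; the last joint's range is limited). The gripper opens to 88 mm and grips with 3 to 60 N. Pads are 19 mm wide; open, the fingers measure 130 mm over their backs; the gripper's body (78 mm by 193 mm) begins 47 mm behind the grasp point.
Start: joints at [-56.373, 20.546, 0.682, 0, -70.136, -16.507], TCP at [0.199, -0.645, 0.219] pointing down, gripper open.
Joint ranges: [-176.03, 176.03], [-82.01, 121.73], [-58.28, 71.71], [-173.87, 95.51], [-174.79, -0.11], [-173.66, 173.66]. Speed limits (degrees/s): [136.94, 136.94, 172.46, 180, 180, 180].

## Interface

Orientations are given as [roll, pitch, yaw] about the fixed x, y, z axes, in that order (R = Rz(yaw) Ry(pitch) Rx(roll)).
In Python, from plant import * gives the robot as it stands. The module is installed in compiled form; this text tells all that it offers.
- The arm moves only by the tool play_rows, never from a script. Its argument "deltas" is a list of rows, each a list of 6 numbers: the shift along the world's x, y, z scaled (see below), then the turn, a rotation vector about the world's x, y, z scaled (see below). A call has 1 to 10 rows; each row shifts and turns the commanded pose from where the row before left it; what a row does not reach is not made up. The controller multiplies each number of a shift by 800 mm and each number of a turn by 180 degrees. A row lasts 1/10 s, in which the tool goes at most 50 mm and 8.59 degrees, less where a joint would pass 70% of its speed; a pose out of reach is approached as far as the arm can. A call with a number of a shift or a turn outside -1 to 1 is refused whole. A call with a gripper value outside its range is refused whole. "gripper" is the gripper command: -1 is shut, 1 is fully open, values between are in proportion, set as the call begins (left out, the last holds). The fingers move at their own pace and stop on an object; the grip force is fixed at half the most. Time passes only in rows, so rows that do not move let the fingers close. It gives the time, the measured TCP pose, the force, the opening and the grip force at its end, in the units of the state.
- get_obs(): the state, without advancing time (a new reading comes with each control period).
- snapshot(name): name is "side" or "top" or "wrist"; returns (picture, depth): 384x512x3 uint8, blue, green, red; 384x512 float32, m along the optical axis (not along the pixel's ray), 0 where there is no reading.
- camera_model(name): a dict with "fx", "fy", "cx", "cy" (pixels), "k1" (the pictures are not rectified: a ray, as slopes to the right and down, at radius r is drawn at 1 + k1 r^2 times it, then the intrinsics apply), "world_to_cam" (4x4, takes a point from world to camera coordinates). Camera axes: x right, y down, z forward; pixel columns grow to the right and rows downward; lengths in m; the calibration is good to about 2 mm. A picture is of the moment at which its call begins: read the wrist's pose just before it. camera_model takes no time and is no camera call; for the wrist camera it gives the pose at the moment of the call.
- close_job(): hands the job in; it is judged then, once.
The state is a dict: "clock": time; "joint_pos": joint angles; "qvel": joint speeds; "tau": joint torques, N m; "tool_pos": TCP position; "orientation": TCP orientation; "force": force on the tool from outside, world axes, zero at the start; "moment": the same for the moment, N m; "opening": finger opening in m; "gripper_force": force on a finger pad.
Only numpy, scipy, OpenCV 4.12 (cv2) and the standard library are available. Lean on these libraries where they do the work, as an engineer would, in place of code of your own. Each camera call takes 0.05 s, during which the arm holds its last target. There are 200 camera calls.

## Working session

There is one attempt and no reset: what is moved stays moved. The work goes in short steps, Python scripts to look and compute and a tool call to move; the robot and the scene stay as the last step left them, time stands still between calls to the robot, and variables do not carry over. Pictures are saved under pics/ and viewed, at most 10 in all, crops included, and the job is handed in when it is done.

Besides the shell and the picture viewer there is one more tool, called after "Emit:" as name([rows], argument=value, ...), one row to a line, values as JSON. play_rows: Moves the arm, as the interface text tells. Its arguments: {"type":"object","properties":{"deltas":{"type":"array","items":{"type":"array","items":{"type":"number","minimum":-1,"maximum":1}}},"gripper":{"type":"number"}},"required":["deltas"]}

```bash
mkdir -p pics; cat > h.py <<'E'
from plant import *
import numpy as np, cv2
def grab(n,f):
    m=camera_model(n); p,d=snapshot(n); cv2.imwrite(f'pics/{f}.png',p); np.savez(f'pics/{f}.npz',d=d,p=p,**{k:np.array(v) for k,v in m.items()})
def load(f): return dict(np.load(f'pics/{f}.npz'))
def pts(m,uv,z=None):
    uv=np.atleast_2d(np.array(uv,float)); K=np.array([[m['fx'],0,m['cx']],[0,m['fy'],m['cy']],[0,0,1]],float)
    s=cv2.undistortPoints(uv[:,None],K,np.array([float(m['k1']),0,0,0]))[:,0]
    W=np.linalg.inv(m['world_to_cam']); r=np.c_[s,np.ones(len(s))]
    if z is None:
        dd=m['d'][uv[:,1].round().astype(int),uv[:,0].round().astype(int)]
        return (r*dd[:,None])@W[:3,:3].T+W[:3,3]
    w=r@W[:3,:3].T; t=(z-W[2,3])/w[:,2]; return w*t[:,None]+W[:3,3]
E
python3 -c "
from h import *
grab('top','t0');grab('side','s0')
cv2.imwrite('pics/both.png',cv2.resize(np.vstack([load('t0')['p'],load('s0')['p']]),None,fx=.78,fy=.78))
o=get_obs();print(o)"
```

```text
{'clock': 0.1, 'joint_pos': array([-5.63739671e+01,  2.05873558e+01,  6.39234833e-01, -1.56455880e-02,
       -7.01373052e+01, -1.65080115e+01]), 'qvel': array([-0.02785721, -0.03957928,  0.19898862,  0.05247798, -0.16470077,
        0.07269616]), 'tau': array([-3.05859510e-03, -5.84162199e+01,  2.93750721e+01,  7.01524571e+00,
        1.02184087e-02, -7.04745207e-05]), 'tool_pos': array([ 0.19851928, -0.6446756 ,  0.21822431]), 'orientation': array([ 1.79913915e+02, -1.01733154e-02, -1.62887298e+02]), 'force': array([-0.0528135 ,  0.04675703,  0.51143529]), 'moment': array([ 0.01991582,  0.01016916, -0.00385889]), 'gripper_force': 0.0, 'opening': 0.08784769155763045}
```

View pics/t0.png

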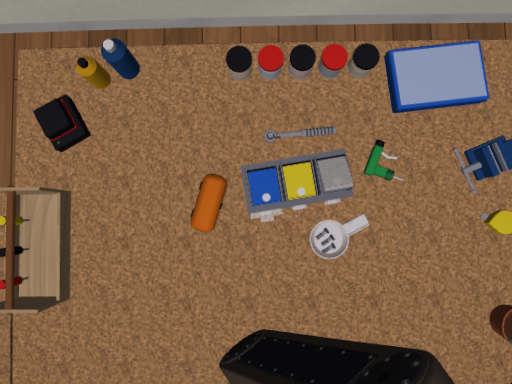

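View pics/s0.png

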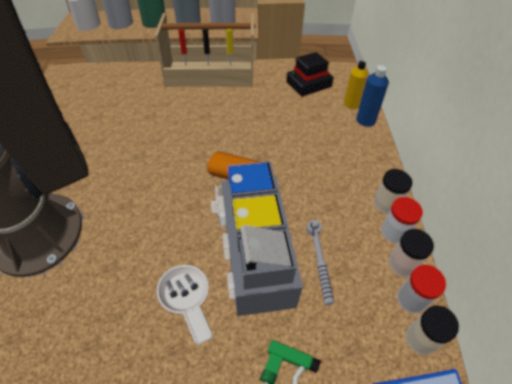

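Top view: blue bin at the left end with its dot near (266,198), yellow dot near (301,191), and the half-lifted white lid at (333,173). In the side view the blue dot is near (237,179). Next I find the dot centres.

```bash
python3 -c "
from h import *
def dot(m,c,r=8):
    p=m['p'].astype(int);u,v=np.meshgrid(np.arange(512),np.arange(384))
    k=(np.hypot(u-c[0],v-c[1])<r)
    w=p.min(2)*k; w=np.where(w>110,w,0); return np.array([(u*w).sum(),(v*w).sum()])/w.sum(),(w>0).sum()
t=load('t0');s=load('s0')
for n,m,c in (('tb',t,(266,198)),('ty',t,(301,191)),('sb',s,(237,179)),('sy',s,(239,213))):
    q,a=dot(m,c); print(n,q,a,pts(m,q),pts(m,q,.167))
for q in [(252,172),(276,169),(281,198),(256,203),(286,165),(310,162)]: print(q,pts(t,q),pts(t,q,.167))
big=cv2.resize(t['p'][140:250,180:350],None,fx=4,fy=4,interpolation=2);cv2.imwrite('pics/c.png',big)
# tallest things in area
print(np.linalg.inv(t['world_to_cam'])[:3,3])
"
```

```text
tb [266.01037344 196.95798755] 58 [[0.49502882 0.03654521 0.16806556]] [[0.49507166 0.03651789 0.167     ]]
ty [300.78746177 191.07431193] 59 [[ 0.50780935 -0.04830801  0.16735638]] [[ 0.50782778 -0.04834446  0.167     ]]
sb [236.56248949 177.87922624] 74 [[0.49554818 0.03635748 0.1667336 ]] [[0.4955606  0.03613102 0.167     ]]
sy [241.65893357 212.36360289] 83 [[ 0.50746558 -0.05052376  0.16882866]] [[ 0.50741856 -0.04924448  0.167     ]]
(252, 172) [[0.55662364 0.06946568 0.16689411]] [[0.5566135  0.06946525 0.167     ]]
(276, 169) [[0.56369766 0.01035189 0.15897461]] [[0.56288341 0.01074449 0.167     ]]
(281, 198) [[ 4.92234943e-01 -4.07313945e-04  1.57293647e-01]] [[4.91872826e-01 1.60327057e-04 1.67000000e-01]]
(256, 203) [[0.48085239 0.06111275 0.16664832]] [[0.48084278 0.06111395 0.167     ]]
(286, 165) [[ 0.57216643 -0.01384454  0.16776668]] [[ 0.5722507  -0.01389912  0.167     ]]
(310, 162) [[ 0.57860349 -0.07280741  0.16649024]] [[ 0.57854456 -0.07274402  0.167     ]]
[0.45057708 0.06489395 1.27390992]
```

View pics/c.png

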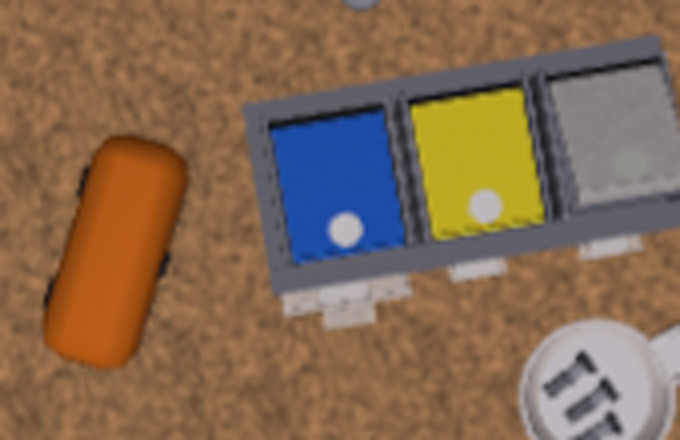

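Blue dot ≈ (0.4954, 0.0363, 0.167), and the cabinet yaw is ≈ 8.3°. I'll close the fingers, rise, and swing over.

Emit:
play_rows([
  [0,0,0.05,0,0,0],
  [0,0,0.05,0,0,0],
  [0.02,0.046,0,0,0,-0.006],
  [0.02,0.046,0,0,0,-0.006],
  [0.02,0.046,0,0,0,-0.006],
  [0.02,0.046,0,0,0,-0.006],
  [0.02,0.046,0,0,0,-0.006],
  [0.02,0.046,0,0,0,-0.006],
  [0.02,0.046,0,0,0,-0.006],
  [0.02,0.046,0,0,0,-0.006],
], gripper=-1)

```text
clock: 1.1
tool_pos: [0.3268, -0.3491, 0.2989]
orientation: [180.0, -0.0, -171.6]
force: [1.2, -0.5, 0.2]
opening: 0.0132
gripper_force: 0.0
```

Emit:
play_rows([
  [0.02,0.046,0,0,0,0],
  [0.02,0.046,0,0,0,0],
  [0.02,0.046,0,0,0,0],
  [0.02,0.046,0,0,0,0],
  [0.02,0.046,0,0,0,0],
  [0.02,0.046,0,0,0,0],
  [0.02,0.046,0,0,0,0],
  [0.02,0.046,0,0,0,0],
  [0.02,0.046,0,0,0,0],
  [0,0,0,0,0,0],
])

```text
clock: 2.1
tool_pos: [0.4719, -0.0162, 0.2983]
orientation: [180.0, -0.1, -171.3]
force: [-0.8, -1.2, -0.7]
opening: 0.0004
gripper_force: 0.0
```

Emit:
play_rows([
  [0.015,0.033,0,0,0,0],
  [0.015,0.033,0,0,0,0],
  [0,0,-0.03,0,0,0],
  [0,0,-0.03,0,0,0],
  [0,0,-0.03,0,0,0],
  [0,0,0,0,0,0],
  [0,0,0,0,0,0],
  [0,0,0,0,0,0],
])

```text
clock: 2.9
tool_pos: [0.4954, 0.0332, 0.2285]
orientation: [180.0, 0.1, -171.5]
force: [0.2, 0.1, 0.1]
opening: 0.0001
gripper_force: 0.0
```

```bash
python3 -c "
from h import *
o=get_obs();grab('wrist','w1');grab('side','s1');print(o['tool_pos'],o['force'],o['orientation'])
cv2.imwrite('pics/m1.png',np.hstack([cv2.resize(load('w1')['p'],(400,300)),cv2.resize(load('s1')['p'][100:260,150:350],(375,300))]))
m=load('w1');p=m['p'];k=((p.min(2)>150)&(np.ptp(p,2)<25)).astype(np.uint8)
n,l,st,c=cv2.connectedComponentsWithStats(k)
for i in range(1,n):
  if st[i,4]>60: print(st[i],c[i],pts(m,c[i]),pts(m,c[i],.167))
"
```

```text
[0.49542809 0.03324578 0.22851379] [0.21331664 0.10817402 0.12706638] [ 1.79994100e+02  1.11738488e-01 -1.71525595e+02]
[  31    0  142   96 7127] [111.01431177  55.69875123] [[ 0.39550791 -0.16146954  0.0036461 ]] [[ 0.40337869 -0.08527629  0.167     ]]
[ 148  120  157   30 2604] [237.1843318  138.71543779] [[0.45987889 0.00798003 0.09175282]] [[0.44847389 0.01099096 0.167     ]]
[ 71 131  80  19 822] [108.53527981 140.65815085] [[ 0.48557505 -0.13227458  0.07343845]] [[ 0.46467849 -0.08765062  0.167     ]]
[145 191  24  22 404] [156.33910891 201.21782178] [[ 0.50971767 -0.04892626  0.16692581]] [[ 0.50968631 -0.04890361  0.167     ]]
[249 191  23  22 404] [259.88861386 201.29455446] [[0.49668896 0.03620369 0.16829457]] [[0.49716438 0.036297   0.167     ]]
[   0  198  104   69 4347] [ 46.89855072 233.4605475 ] [[ 0.53626328 -0.12100146  0.19433066]] [[ 0.55306803 -0.14042579  0.167     ]]
[227 227  21  12 189] [237.67724868 231.27513228] [[0.48772486 0.02100384 0.24591154]] [[0.52720483 0.02153015 0.167     ]]
[263 227  22  11 190] [272.93157895 231.2       ] [[0.48445502 0.04045125 0.24660573]] [[0.52269047 0.05157721 0.167     ]]
[  36  368  300   16 4212] [195.15052232 376.05698006] [[0.47368767 0.01565842 0.34537943]] [[ 0.69744271 -0.00077932  0.167     ]]
```

View pics/m1.png

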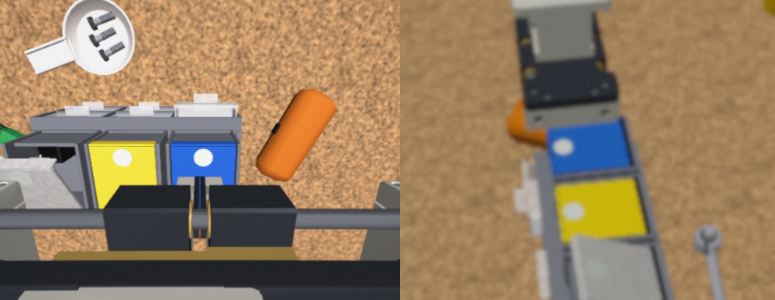

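The wrist view shows the blue dot at (203,157) in the crop, about 1 mm off in x and 3 mm in y from the TCP. I'll correct that and descend.

Emit:
play_rows([
  [0.001,0.004,0,0,0,0],
  [0,0,-0.015,0,0,0],
  [0,0,-0.015,0,0,0],
  [0,0,-0.012,0,0,0],
  [0,0,0,0,0,0],
  [0,0,0,0,0,0],
  [0,0,0,0,0,0],
])

```text
clock: 3.7
tool_pos: [0.4958, 0.0366, 0.1937]
orientation: [-180.0, 0.0, -171.5]
force: [-0.0, 0.2, 0.7]
opening: 0.0003
gripper_force: 0.0
```

Tips are at ≈ 0.1747, so there's ~8 mm to go. Now slowly, in small steps.

Emit:
play_rows([
  [0,0,-0.0025,0,0,0],
  [0,0,-0.0025,0,0,0],
  [0,0,-0.0025,0,0,0],
  [0,0,0,0,0,0],
  [0,0,0,0,0,0],
])

```text
clock: 4.2
tool_pos: [0.4955, 0.0365, 0.1875]
orientation: [-180.0, -0.0, -171.5]
force: [-0.2, -1.0, 0.4]
opening: 0.0004
gripper_force: 0.0
```

Emit:
play_rows([
  [0,0,-0.00125,0,0,0],
  [0,0,-0.00125,0,0,0],
  [0,0,0,0,0,0],
  [0,0,0,0,0,0],
])

```text
clock: 4.6
tool_pos: [0.4955, 0.0365, 0.1855]
orientation: [-180.0, -0.0, -171.5]
force: [0.3, -0.1, 0.2]
opening: 0.0006
gripper_force: 0.0
```

Emit:
play_rows([
  [0,0,-0.00125,0,0,0],
  [0,0,-0.00125,0,0,0],
  [0,0,0,0,0,0],
  [0,0,0,0,0,0],
])

```text
clock: 5.0
tool_pos: [0.4954, 0.0365, 0.1834]
orientation: [-180.0, -0.0, -171.5]
force: [0.2, -0.8, 0.4]
opening: 0.0004
gripper_force: 0.0
```

Emit:
play_rows([
  [0,0,-0.00125,0,0,0],
  [0,0,0,0,0,0],
  [0,0,0,0,0,0],
])

```text
clock: 5.3
tool_pos: [0.4954, 0.0365, 0.1824]
orientation: [-180.0, -0.0, -171.5]
force: [0.1, -0.0, -0.6]
opening: 0.0001
gripper_force: 0.0
```

Emit:
play_rows([
  [0,0,-0.00125,0,0,0],
  [0,0,0,0,0,0],
  [0,0,0,0,0,0],
])

```text
clock: 5.6
tool_pos: [0.4955, 0.0365, 0.1814]
orientation: [-180.0, -0.0, -171.5]
force: [0.5, 0.9, -0.2]
opening: 0.0007
gripper_force: 0.0
```

No force yet with the tips nominally at 0.162, so I'll look before going on.

```bash
python3 -c "
from h import *
F=[]
for i in range(4): F.append(get_obs()['force']); grab('side' if i%2 else 'wrist','q%d'%i)
print(np.mean(F,0),F)
cv2.imwrite('pics/m2.png',np.hstack([cv2.resize(load('q0')['p'][110:260,160:360],(400,300)),cv2.resize(load('q1')['p'][130:230,180:305],(375,300))]))
m=load('q1');
for u,v in [(255,183),(262,180),(250,188),(245,186),(268,187)]: print(u,v,pts(m,(u,v)))
"
```

```text
[ 0.18258357 -0.50147386  0.17226992] [array([ 0.47509734,  0.90744875, -0.20979243]), array([ 0.59574427, -1.41831046, -0.11815331]), array([-0.062742  , -0.86026872,  0.45987388]), array([-0.27776533, -0.63476499,  0.55715155])]
255 183 [[0.53300155 0.02268803 0.16720668]]
262 180 [[ 0.5431063  -0.0471816   0.25979918]]
250 188 [[0.52298628 0.00972899 0.16719799]]
245 186 [[0.51296637 0.01567864 0.16610329]]
268 187 [[0.55901194 0.01422811 0.16508448]]
```

View pics/m2.png

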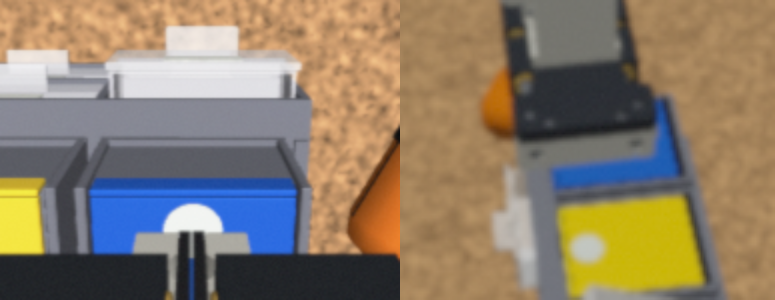

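```bash
python3 -c "
from h import *
m=load('q0')
o=get_obs()['tool_pos'];print(o)
for u in (228,235,240,251,256.,261,272):
  print(u)
  for v in range(206,250,4): print(v,m['p'][v,int(u)],((pts(m,(u,v))[0]-o)*1000).round(1))
W=m['world_to_cam']
for dx in (-9.5,9.5):
  for dy in (-20,0,20):
    c=np.cos(.148);s=np.sin(.148);P=o+np.array([c*dx-s*dy,s*dx+c*dy,-19])/1000
    q=(W@np.r_[P,1])[:3];q/=q[2];k=1+m['k1']*(q[0]**2+q[1]**2);print(dx,dy,q[0]*k*m['fx']+m['cx'],q[1]*k*m['fy']+m['cy'])
"
```

```text
[0.49546235 0.03652869 0.18146193]
228
206 [231 114  49] [ -9.2 -20.8 -14.3]
210 [227 109  47] [ -6.3 -20.4 -14.5]
214 [226 109  46] [ -3.4 -20.1 -14.6]
218 [227 109  47] [ -0.7 -19.8 -14.4]
222 [225 107  43] [  2.5 -19.4 -14.9]
226 [201 126  91] [  5.  -19.  -13.9]
230 [166 166 166] [ -6.9 -17.8  15.9]
234 [161 169 172] [ -7.  -17.3  20.9]
238 [40 37 34] [-35.1 -15.5  78.4]
242 [41 36 32] [-34.9 -15.3  80.7]
246 [41 35 36] [-35.  -15.   83.3]
235
206 [231 113  48] [ -9.7 -16.2 -14.9]
210 [227 110  47] [ -6.6 -15.8 -15.4]
214 [226 110  46] [ -3.9 -15.5 -15. ]
218 [226 110  47] [ -1.3 -15.1 -14.4]
222 [225 108  45] [  2.3 -14.8 -15.9]
226 [174 139 124] [ -7.5 -14.2  10.9]
230 [161 169 172] [ -8.  -13.9  16.9]
234 [163 172 174] [ -7.3 -13.5  20.5]
238 [42 38 36] [-35.4 -13.2  78.3]
242 [37 34 29] [-35.1 -13.   80.4]
246 [40 36 34] [-35.7 -12.9  84. ]
240
206 [231 114  48] [-10.6 -12.9 -13.7]
210 [227 109  44] [ -7.9 -12.5 -13.5]
214 [226 110  47] [ -4.6 -12.2 -14.5]
218 [224 107  43] [ -2.2 -11.8 -13.6]
222 [226 111  56] [  0.8 -11.4 -13.7]
226 [174 140 126] [ -7.7 -11.3  10.2]
230 [16
[... 1350 characters left out ...]
1 32] [-7.5  0.7 30.4]
272
206 [231 113  47] [-13.6   8.  -14. ]
210 [227 110  45] [-10.8   8.5 -14.1]
214 [224 108  43] [ -7.7   9.  -14.8]
218 [225 108  44] [ -5.    9.5 -14.3]
222 [225 107  45] [ -1.8  10.  -15. ]
226 [175 141 125] [-10.    7.3   9.4]
230 [160 169 172] [-10.8   6.8  16.4]
234 [162 171 172] [-11.    6.4  21.8]
238 [41 38 34] [-37.   -1.   77.8]
242 [39 36 33] [-36.9  -1.2  80.5]
246 [42 38 34] [-36.8  -1.3  83. ]
-9.5 -20 227.53455679598866 207.20453179711367
-9.5 0 256.9323174662022 207.1740160694721
-9.5 20 286.3299963148753 207.1467520004191
9.5 -20 228.3528429335405 232.49259974480216
9.5 0 256.90963782268676 232.4607587808429
9.5 20 285.4663356694612 232.4361422409351
```

```bash
python3 -c "
from h import *
o=get_obs()['tool_pos']
m=load('q1');u,v=np.meshgrid(np.arange(190,300),np.arange(100,230));uv=np.c_[u.ravel(),v.ravel()]
P=(pts(m,uv)-o)*1000
k=(abs(P[:,0])<25)&(abs(P[:,1])<30)&(P[:,2]>-8)
for a,b in zip(uv[k][::12],P[k][::12]): print(a,b.round(0),end=';')
print(); k=(abs(P[:,0])<25)&(abs(P[:,1])<30); print(np.histogram(P[k,2],bins=np.arange(-25,80,5)))
W=m['world_to_cam']
for dz in (-19,0,8,40):
    q=(W@np.r_[o+[0,-.02,dz/1000],1])[:3];d=q[2];q=q/d;k=1+m['k1']*(q[0]**2+q[1]**2);print(dz,q[0]*k*m['fx']+m['cx'],q[1]*k*m['fy']+m['cy'],d)
"
```

```text
[218 107] [-24. -22. 184.];[248 108] [ 24. -23. 184.];[245 109] [ 19. -28. 186.];[227 110] [-10. -27. 182.];[220 111] [-21. -29. 182.];[248 112] [ 24. -29. 181.];[230 119] [ -6. -22. 160.];[244 119] [ 17.  -9. 149.];[238 120] [  7. -25. 160.];[222 135] [-21. -23. 124.];[222 141] [-21. -27. 114.];
(array([ 1, 21, 66,  0,  0,  0,  0,  0,  0,  0,  0,  0,  0,  0,  0,  0,  0,
        0,  0,  0]), array([-25, -20, -15, -10,  -5,   0,   5,  10,  15,  20,  25,  30,  35,
        40,  45,  50,  55,  60,  65,  70,  75]))
-19 236.31094307844364 186.76996292317943 0.7353979927776627
0 236.07245433466784 180.70334459722213 0.7206770762797778
8 235.96940449708816 178.07442799737854 0.7144787956490894
40 235.54079430722274 167.09045721518143 0.6896856731263359
```

The wrist depth shows the lid still level at 0.167. The visible fingertips sit well above it, so there's no contact yet. I'll continue down in 3 mm force-checked steps.

Emit:
play_rows([
  [0,0,-0.00125,0,0,0],
  [0,0,-0.00125,0,0,0],
  [0,0,-0.00125,0,0,0],
  [0,0,0,0,0,0],
])

```text
clock: 6.2
tool_pos: [0.4954, 0.0365, 0.1783]
orientation: [-180.0, -0.0, -171.5]
force: [0.4, -0.0, -0.1]
opening: 0.0009
gripper_force: 0.0
```

Emit:
play_rows([
  [0,0,-0.00125,0,0,0],
  [0,0,-0.00125,0,0,0],
  [0,0,-0.00125,0,0,0],
  [0,0,0,0,0,0],
])

```text
clock: 6.6
tool_pos: [0.4954, 0.0365, 0.1753]
orientation: [-180.0, -0.0, -171.5]
force: [0.2, 0.3, -0.5]
opening: 0.0002
gripper_force: 0.0
```

Emit:
play_rows([
  [0,0,-0.00125,0,0,0],
  [0,0,-0.00125,0,0,0],
  [0,0,-0.00125,0,0,0],
  [0,0,0,0,0,0],
])

```text
clock: 7.0
tool_pos: [0.4954, 0.0365, 0.1723]
orientation: [-180.0, -0.0, -171.5]
force: [0.1, 0.9, 0.3]
opening: 0.0002
gripper_force: 0.0
```

```bash
python3 -c "
from h import *
o=get_obs()['tool_pos'];grab('wrist','r0');m=load('r0');print(o)
for u in (235,251,261,272):
  print(u,[tuple(((pts(m,(u,v))[0]-o)*1000).round(0)) for v in range(196,240,4)])
W=np.linalg.inv(m['world_to_cam']);print('cam rel',(W[:3,3]-o)*1000,W[:3,2])
cv2.imwrite('pics/r0c.png',cv2.resize(m['p'][150:260,170:340],None,fx=4,fy=4))
"
```

```text
[0.49535258 0.03647399 0.17227317]
235 [(np.float64(-8.0), np.float64(-18.0), np.float64(-40.0)), (np.float64(-8.0), np.float64(-17.0), np.float64(-31.0)), (np.float64(-11.0), np.float64(-16.0), np.float64(-15.0)), (np.float64(-11.0), np.float64(-16.0), np.float64(-8.0)), (np.float64(-10.0), np.float64(-15.0), np.float64(-4.0)), (np.float64(-7.0), np.float64(-15.0), np.float64(-5.0)), (np.float64(-4.0), np.float64(-15.0), np.float64(-5.0)), (np.float64(-1.0), np.float64(-14.0), np.float64(-5.0)), (np.float64(-8.0), np.float64(-14.0), np.float64(14.0)), (np.float64(-8.0), np.float64(-14.0), np.float64(19.0)), (np.float64(-8.0), np.float64(-13.0), np.float64(24.0))]
251 [(np.float64(-10.0), np.float64(-6.0), np.float64(-40.0)), (np.float64(-9.0), np.float64(-6.0), np.float64(-31.0)), (np.float64(-13.0), np.float64(-6.0), np.float64(-15.0)), (np.float64(-13.0), np.float64(-6.0), np.float64(-8.0)), (np.float64(-11.0), np.float64(-5.0), np.float64(-5.0)), (np.float64(-8.0), np.float64(-5.0), np.float64(-5.0)), (np.float64(-6.0), np.float64(-5.0), np.float64(-4.0)), (np.float64(-3.0), np.f
[... 828 characters left out ...]
float64(-12.0), np.float64(10.0), np.float64(-40.0)), (np.float64(-12.0), np.float64(9.0), np.float64(-32.0)), (np.float64(-15.0), np.float64(8.0), np.float64(-15.0)), (np.float64(-14.0), np.float64(8.0), np.float64(-9.0)), (np.float64(-13.0), np.float64(8.0), np.float64(-5.0)), (np.float64(-11.0), np.float64(8.0), np.float64(-4.0)), (np.float64(-8.0), np.float64(9.0), np.float64(-5.0)), (np.float64(-5.0), np.float64(9.0), np.float64(-5.0)), (np.float64(-10.0), np.float64(7.0), np.float64(13.0)), (np.float64(-11.0), np.float64(7.0), np.float64(19.0)), (np.float64(-10.0), np.float64(7.0), np.float64(22.0))]
cam rel [-80.77997681 -13.14897924 164.4468082 ] [ 0.30304319  0.04531116 -0.95189901]
```

View pics/r0c.png

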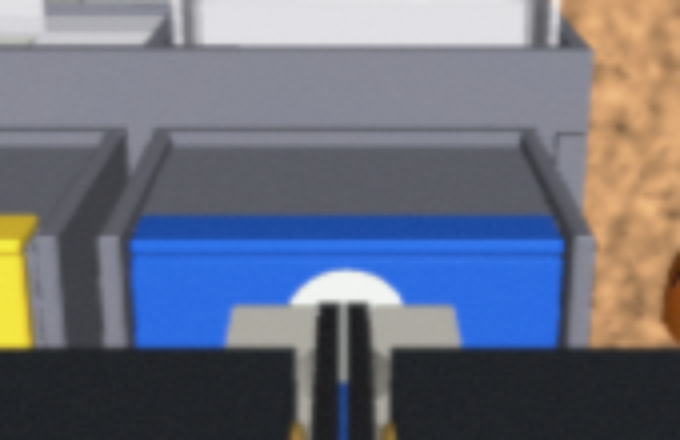

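The view shows the fingertips centred over the dot at crop (345,290), still ~13 mm above the lid. Continuing down.

Emit:
play_rows([
  [0,0,-0.00125,0,0,0],
  [0,0,-0.0025,0,0,0],
  [0,0,-0.0025,0,0,0],
  [0,0,-0.0025,0,0,0],
  [0,0,-0.00125,0,0,0],
  [0,0,0,0,0,0],
])

```text
clock: 7.65
tool_pos: [0.4954, 0.0365, 0.1642]
orientation: [-180.0, -0.0, -171.5]
force: [-0.4, -0.9, -0.5]
opening: 0.0007
gripper_force: 0.0
```

Emit:
play_rows([
  [0,0,-0.00125,0,0,0],
  [0,0,-0.00125,0,0,0],
  [0,0,0,0,0,0],
])

```text
clock: 7.95
tool_pos: [0.4954, 0.0365, 0.1623]
orientation: [-180.0, -0.0, -171.5]
force: [-0.9, -0.2, 1.1]
opening: 0.0006
gripper_force: 0.0
```

Emit:
play_rows([
  [0,0,-0.00125,0,0,0],
  [0,0,-0.00125,0,0,0],
  [0,0,0,0,0,0],
])

```text
clock: 8.25
tool_pos: [0.4956, 0.0365, 0.1606]
orientation: [-180.0, 0.0, -171.5]
force: [-0.7, 0.6, 4.0]
opening: 0.0004
gripper_force: 1.2
```

Contact was at about TCP 0.162. I'll press ~6 mm in 1 mm steps.

Emit:
play_rows([
  [0,0,-0.00125,0,0,0],
  [0,0,-0.00125,0,0,0],
  [0,0,0,0,0,0],
])

```text
clock: 8.55
tool_pos: [0.4955, 0.0365, 0.1585]
orientation: [-180.0, 0.0, -171.5]
force: [-2.3, -0.6, 3.6]
opening: 0.0005
gripper_force: 1.7
```

Emit:
play_rows([
  [0,0,-0.00125,0,0,0],
  [0,0,0,0,0,0],
])

```text
clock: 8.75
tool_pos: [0.4955, 0.0365, 0.1574]
orientation: [-180.0, 0.0, -171.5]
force: [-1.6, -0.8, 3.9]
opening: 0.0003
gripper_force: 1.7
```

Emit:
play_rows([
  [0,0,-0.00125,0,0,0],
  [0,0,0,0,0,0],
])

```text
clock: 8.95
tool_pos: [0.4955, 0.0365, 0.1564]
orientation: [-180.0, 0.0, -171.5]
force: [-0.7, -0.5, 3.0]
opening: 0.0004
gripper_force: 1.7
```

Force is in the 3 to 5 N range; keep going until the stop shows as a rise.

Emit:
play_rows([
  [0,0,-0.00125,0,0,0],
  [0,0,0,0,0,0],
])

```text
clock: 9.15
tool_pos: [0.4956, 0.0365, 0.1554]
orientation: [-180.0, 0.0, -171.5]
force: [-1.5, -0.2, 2.4]
opening: 0.0005
gripper_force: 1.8
```

Emit:
play_rows([
  [0,0,-0.00125,0,0,0],
  [0,0,0,0,0,0],
])

```text
clock: 9.35
tool_pos: [0.4956, 0.0365, 0.1547]
orientation: [-180.0, 0.0, -171.5]
force: [-2.6, 0.1, 6.5]
opening: 0.0003
gripper_force: 3.1
```

Emit:
play_rows([
  [0,0,-0.0005,0,0,0],
  [0,0,0,0,0,0],
])

```text
clock: 9.55
tool_pos: [0.4956, 0.0365, 0.1546]
orientation: [-180.0, 0.0, -171.5]
force: [-3.5, 1.2, 7.9]
opening: 0.0003
gripper_force: 4.4
```

It's firmly at the stop. Now back off: straight up, then up and forward away from the hinge.

Emit:
play_rows([
  [0,0,0.004,0,0,0],
  [0,0,0.01,0,0,0],
  [0,0,0.02,0,0,0],
  [-0.01,0,0.03,0,0,0],
  [-0.01,0,0.04,0,0,0],
  [-0.01,0,0.04,0,0,0],
  [0,0,0.04,0,0,0],
  [0,0,0,0,0,0],
])

```text
clock: 10.35
tool_pos: [0.4732, 0.0369, 0.306]
orientation: [179.9, 0.4, -171.5]
force: [1.3, 0.3, 0.1]
opening: 0.0001
gripper_force: 0.0
```

```bash
python3 -c "
from h import *
grab('wrist','e0');grab('side','e1');grab('top','e2')
cv2.imwrite('pics/m3.png',np.hstack([cv2.resize(load('e0')['p'],(400,300)),cv2.resize(load('e1')['p'][100:260,150:350],(375,300))]))
"
```

```text
(no output)
```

View pics/m3.png

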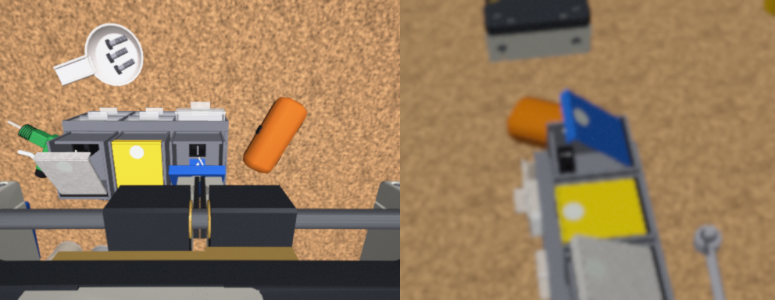

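The blue lid stands open (side crop 597,125), while yellow is still shut and the gripper is clear above. I'll watch it for over a second, then hand in.

Emit:
play_rows([
  [0,0,0.03,0,0,0],
  [0,0,0,0,0,0],
  [0,0,0,0,0,0],
  [0,0,0,0,0,0],
  [0,0,0,0,0,0],
  [0,0,0,0,0,0],
  [0,0,0,0,0,0],
  [0,0,0,0,0,0],
  [0,0,0,0,0,0],
  [0,0,0,0,0,0],
])

```text
clock: 11.5
tool_pos: [0.4715, 0.0365, 0.3253]
orientation: [180.0, 0.0, -171.5]
force: [0.4, 0.1, -0.0]
opening: 0.0003
gripper_force: 0.0
```

Emit:
play_rows([
  [0,0,0,0,0,0],
  [0,0,0,0,0,0],
  [0,0,0,0,0,0],
  [0,0,0,0,0,0],
  [0,0,0,0,0,0],
])

```text
clock: 12.0
tool_pos: [0.4715, 0.0365, 0.3253]
orientation: [180.0, 0.0, -171.5]
force: [-0.1, 0.1, 0.3]
opening: 0.0007
gripper_force: 0.0
```

```bash
python3 -c "
from h import *
grab('side','f1');a=load('e1')['p'].astype(int);b=load('f1')['p'].astype(int)
print('lid change',abs(a-b)[135:190,220:270].mean())
p=b;k=(p[...,0]>120)&(p[...,2]<80)&(p[...,0]-p[...,1]>50);u,v=np.nonzero(k[130:200,215:285]);print(len(u))
m=load('f1');q=np.c_[v+215,u+130];print('blue max z',pts(m,q)[:,2].max())
if pts(m,q)[:,2].max()>.19: print(close_job())
"
```

```text
lid change 1.089090909090909
168
blue max z 0.7342493287818128
the job is handed in; nothing more can be done
None
```

The blue lid was pressed once to its stop, popped up by itself and stood open untouched for over 1.5 s, and the job is handed in at about 12 s; the arm touched nothing else, and the yellow lid still looked shut in the last picture.

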